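# Load the warmer-fuel tins into their tube dispensers

### The job

Load the four aluminium warmer-fuel tins into the two tube dispensers: the two wide tins into the wide tube and the two slim tins into the slim tube. In each tube the low tin goes in first, so that it lies flat at the bottom and is used first, and the tall tin comes on top of it. Leave the salt shaker, the sauce cup and the timer where they stand.

Things in the scene. Friction and masses are not known exactly. Their poses are not given: they have to be found in the camera images.
- wide_low_tin: Wide low fuel tin: a plain upright bare-aluminium cylinder, diameter 56 mm, 30 mm high with a flat lid (no boss), thin darker band under the top edge, about 120 g (+-30%). Loose, upright on the worktop. Origin: centre of its underside, z up. 
- wide_tall_tin: Wide tall fuel tin: a plain upright bare-aluminium cylinder, diameter 56 mm, 46 mm high, plus a small round steel boss (18 mm across, 4 mm high) in the middle of its lid, 50 mm in all, thin darker band under the top edge, about 180 g (+-30%). Loose, upright on the worktop. Origin: centre of its underside, z up. 
- slim_low_tin: Slim low fuel tin: a plain upright bare-aluminium cylinder, diameter 40 mm, 30 mm high with a flat lid (no boss), thin darker band under the top edge, about 60 g (+-30%). Loose, upright on the worktop. Origin: centre of its underside, z up. 
- slim_tall_tin: Slim tall fuel tin: a plain upright bare-aluminium cylinder, diameter 40 mm, 46 mm high, plus a small round steel boss (18 mm across, 4 mm high) in the middle of its lid, 50 mm in all, thin darker band under the top edge, about 90 g (+-30%). Loose, upright on the worktop. Origin: centre of its underside, z up. 
- wide_tube: The wide tube: upright grey tube fixed on a round dark foot. Bore 61 mm (2.5 mm play round the wide tins); funnel mouth, topmost 6 mm, 73 mm inside, 77 mm outside. Rim 72 mm, inner floor 6 mm above the worktop; narrow slot on its -x side. A tin started in the bore and let go slides down; a tall tin on a low one ends 10 mm above the rim. Origin: centre of the foot's underside, z up the tube.
- slim_tube: The slim tube: upright grey tube fixed on a round dark foot. Bore 45 mm (2.5 mm play round the slim tins); funnel mouth, topmost 6 mm, 57 mm inside, 61 mm outside. Rim 72 mm, inner floor 6 mm above the worktop; narrow slot on its -x side. A tin started in the bore and let go slides down; a tall tin on a low one ends 10 mm above the rim. Origin: centre of the foot's underside, z up the tube.
- salt_shaker: Bystander: white salt shaker with a pale perforated cap, 54 mm across, 86 mm high, loose, upright right of the tubes. Origin: centre of its underside.
- sauce_cup: Bystander: small clear round portion cup with light brown sauce, 66 mm across, 36 mm high, loose, on the worktop left of the tubes. Origin: centre of its underside.
- timer: Bystander: flat white kitchen timer, 66 x 60 x 20 mm, loose, lying at the left of the tins. Origin: centre of its underside.
Not all that is in view belongs to the job. What is shaped like the slim_tube but purple is not meant.

How it is judged:
At the end, for the whole second after the job is handed in: Each low tin stands upright on the floor of its own tube (wide in wide, slim in slim) and each tall tin upright on top of it (heights within 4 mm, tin within 6 mm of the tube's axis, tilt under 0.1 rad), all released and at rest; shaker, sauce cup and timer within 20 mm of where they stood (horizontal distance between each of wide_low_tin, wide_tall_tin and wide_tube below 0.006 m and z of wide_low_tin in the frame of wide_tube between 0.002 and 0.01 m and angle between each of wide_low_tin, wide_tall_tin, slim_low_tin, slim_tall_tin's own z axis and vertical below 0.1 rad and linear speed of each of wide_low_tin, wide_tall_tin, slim_low_tin, slim_tall_tin below 0.02 m/s and contact force between each of wide_low_tin, wide_tall_tin, slim_low_tin, slim_tall_tin and the fingers below 0.05 N and z of wide_tall_tin in the frame of wide_tube between 0.032 and 0.04 m and horizontal distance between each of slim_low_tin, slim_tall_tin and slim_tube below 0.006 m and z of slim_low_tin in the frame of slim_tube between 0.002 and 0.01 m and z of slim_tall_tin in the frame of slim_tube between 0.032 and 0.04 m and distance of each of salt_shaker, sauce_cup, timer from where it was at the start of the episode below 0.02 m); the robot touches nothing.
It fails at once if the salt shaker is pushed more than 20 mm or tipped (distance of salt_shaker from where it was at the start of the episode above 0.02 m or angle between salt_shaker's own z axis and vertical above 0.5 rad).
It fails at once if the sauce cup is pushed more than 20 mm or tipped (distance of sauce_cup from where it was at the start of the episode above 0.02 m or angle between sauce_cup's own z axis and vertical above 0.5 rad).
It fails at once if the timer is pushed more than 20 mm or tipped (distance of timer from where it was at the start of the episode above 0.02 m or angle between timer's own z axis and vertical above 0.5 rad).
It also fails if it takes over 109 s, if anything falls off the work surface, if the arm or the gripper's body presses on something with over 40 N, if the wrist force passes 120 N, or if a joint passes its speed limit or range.

### The arm

A 7-joint arm with a two-finger parallel gripper is mounted at the origin on a cart in front of the work surface, level with it; the furniture and walls round the work are solid. World frame = base frame: x ahead of the robot, y to its left, z up, the work surface at z = 0. Lengths are in m, angles in rad, forces in N, time in s.
With the tool pointing down it reaches from about 0.4 to 0.925 m from the base axis. Payload 4.1 kg.
Tool frame: the origin (TCP) lies midway between the tips of the shut fingers; the grasp point (between the pads) lies 19 mm behind it; z points along the fingers, y is the line along which they close (so a half turn about z gives the same grasp; the last joint's range is limited). The gripper opens to 85 mm and grips with 20 to 120 N. Pads are 22 mm wide; open, the fingers measure 114 mm over their backs; the gripper's body (76 mm by 85 mm) begins 54 mm behind the grasp point. The pads swing forward as they close: fully open they stand 13 mm farther back than shut.
Start: joints at [1.02, 0.398, 0.045, 1.537, -0.019, 1.207, -0.051], TCP at [0.284, -0.585, 0.231] pointing down, gripper open.
Joint ranges: [-2.82, 2.82], [-0.49, 2.23], [-1.37, 1.46], [0, 2.46], [-1.36, 4.5], [0.23, 2], [-2.94, 2.94]. Speed limits (rad/s): [2.57, 2.57, 3.14, 3.14, 3.14, 3.14, 3.14].

### API

Orientations are given as [roll, pitch, yaw] about the fixed x, y, z axes, in that order (R = Rz(yaw) Ry(pitch) Rx(roll)).
In Python, from workcell import arm, eyes, ticket gives the robot as it stands. The module is installed in compiled form; this text tells all that it offers.
- The arm moves only by the shell command python3 -m creep 'ROWS' [OPENING] [FORCE]. ROWS is JSON, a list of rows, each a list of 6 numbers: the shift along the tool's x, y, z in cm, then the turn, a rotation vector about the tool's x, y, z in rad. In form: [[dx, dy, dz, ax, ay, az], ...]. A call has 1 to 20 rows; each row is the pose to reach, as a shift and turn from the pose commanded when the call began, along the tool's axes at that moment; what a row does not reach only later rows make up. A row lasts 1/10 s, in which the tool goes at most 50 mm and 8.59 degrees, less where a joint would pass 70% of its speed; a pose out of reach is approached as far as the arm can. A call with a gripper value outside its range is refused whole. OPENING is the finger opening in cm, from 0 to 8.54, set as the call begins (- or left out, the last holds). The fingers move at their own pace and stop on an object; FORCE is the grip in N (left out, the last holds). Time passes only in rows, so rows that repeat a pose let the fingers close. It gives the time, the measured TCP pose, the force, the opening and the grip force at its end, in the units of the state.
- arm.sense(): the state, without advancing time (a new reading comes with each control period).
- eyes.snapshot(name): name is "scene" or "top"; returns a dict with "color" (480x640x3 uint8, red, green, blue), "fx", "fy", "cx", "cy" (pixels), "R" (3x3) and "t" (3): a world point X has camera coordinates R X + t. Camera axes: x right, y down, z forward; pixel columns grow to the right and rows downward; lengths in m; the calibration is good to about 2 mm. A picture is of the moment at which its call begins. There is no depth.
- ticket.hand_in(): hands the job in; it is judged then, once.
The state is a dict: "time": time; "qpos": joint angles; "joint_velocities": joint speeds; "tau": joint torques, N m; "tool_pos": TCP position; "orientation": TCP orientation; "ft_force": force on the tool from outside, world axes, zero at the start; "ft_torque": the same for the moment, N m; "finger_gap": finger opening in m; "grip_force": force on a finger pad.
Only numpy, scipy, OpenCV 4.12 (cv2) and the standard library are available. Lean on these libraries where they do the work, as an engineer would, in place of code of your own. Each camera call takes 0.05 s, during which the arm holds its last target. There are 200 camera calls.

## Working session

There is one attempt and no reset: what is moved stays moved. The work goes in short steps, Python scripts to look and compute and a shell command to move; the robot and the scene stay as the last step left them, time stands still between calls to the robot, and variables do not carry over. Pictures are saved under pics/ and viewed, at most 14 in all, crops included, and the job is handed in when it is done.

```bash
mkdir -p pics; python3 - <<'E'
from workcell import arm,eyes
import cv2
print(arm.sense())
for n in("scene","top"):
    s=eyes.snapshot(n);cv2.imwrite(f"pics/{n}0.png",s["color"][:,:,::-1]);print(n,s["fx"],s["cx"],s["cy"],s["R"],s["t"])
E
```

```text
{'time': 0.0, 'qpos': array([ 1.02001914,  0.39920654,  0.0450776 ,  1.53790751, -0.0187031 ,
        1.20689035, -0.05069859]), 'joint_velocities': array([ 0.00075534,  0.0003738 , -0.00073765, -0.00078173,  0.00192718,
       -0.00092162,  0.0014433 ]), 'tau': array([-6.15558401e-04, -4.75126863e+01,  1.36460356e+00, -2.54222989e+01,
        1.15656041e-02,  9.56685981e-03, -2.44987723e-05]), 'tool_pos': array([ 0.28348093, -0.58420847,  0.23024272]), 'orientation': array([-3.13960869e+00,  1.51893484e-04,  4.51848933e-01]), 'ft_force': array([ 0.13002421,  0.78856947, -0.58148844]), 'ft_torque': array([ 0.04670561, -0.04547132,  0.01360902]), 'grip_force': 0.0, 'finger_gap': 0.08537551576330023}
scene 472.54809863627565 321.9202134744927 243.0696999395069 [[-0.61221298 -0.79053664  0.01571934]
 [-0.47218312  0.34958056 -0.80921971]
 [ 0.63422265 -0.50283721 -0.58729581]] [0.3963732  0.24503953 0.60599486]
top 531.6857496583083 313.3698698994095 240.07442029962021 [[-0.0173019  -0.99960918 -0.02195737]
 [-0.99080908  0.02008792 -0.13376788]
 [ 0.13415668  0.01944113 -0.99076941]] [0.14351411 0.52334786 1.13304099]
```

View pics/top0.png

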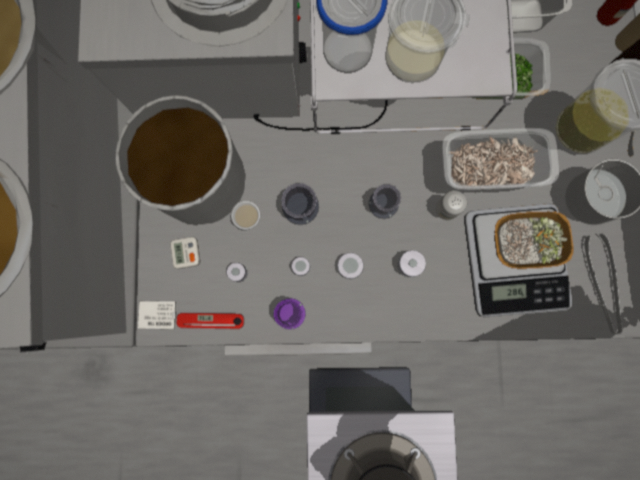

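View pics/scene0.png

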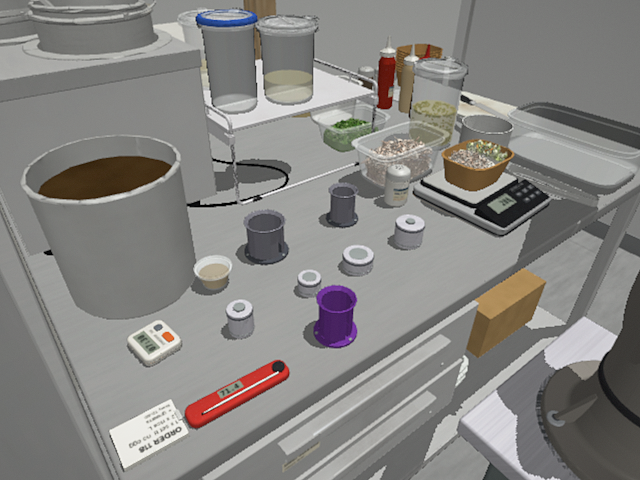

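Top view: slim tall tin (236,271), slim low (300,266), wide low (349,265), wide tall (411,264), wide tube (299,203), slim tube (385,200), with a purple decoy at (289,313). The scene view agrees.

```bash
cat > h.py <<'E'
import numpy as np
def ray(s,u,v,z):
    R,t=np.array(s["R"]),np.array(s["t"]);c=-R.T@t
    d=R.T@np.array([(u-s["cx"])/s["fx"],(v-s["cy"])/s["fy"],1]);return (c+d*(z-c[2])/d[2])
def proj(s,X):
    p=np.array(s["R"])@np.array(X)+np.array(s["t"]);return s["fx"]*p[0]/p[2]+s["cx"],s["fy"]*p[1]/p[2]+s["cy"]
E
python3 - <<'E'
from workcell import arm,eyes
import cv2,numpy as np
from h import *
s=eyes.snapshot("top");im=s["color"][:,:,::-1].copy()
g=cv2.cvtColor(im,cv2.COLOR_BGR2GRAY);g4=cv2.resize(g,None,fx=4,fy=4,interpolation=cv2.INTER_CUBIC)
out=cv2.resize(im,None,fx=4,fy=4,interpolation=cv2.INTER_CUBIC)
for n,u,v,z,br in[("ST",236,271,.046,1),("SL",300,266,.03,1),("WL",349,265,.03,1),("WT",411,264,.046,1),("WTube",299,203,.072,0),("STube",385,200,.072,0)]:
    h=26;x0,y0=(u-h)*4,(v-h)*4;r=g4[y0:y0+8*h,x0:x0+8*h]
    m=((r>150) if br else (r<85)).astype(np.uint8)
    cs,_=cv2.findContours(m,cv2.RETR_EXTERNAL,cv2.CHAIN_APPROX_NONE);c=max(cs,key=cv2.contourArea)
    (a,b),rad=cv2.minEnclosingCircle(c);e=cv2.fitEllipse(c)
    cv2.drawContours(out,[c+[x0,y0]],-1,(0,255,0),1)
    pu,pv=(e[0][0]+x0-1.5)/4,(e[0][1]+y0-1.5)/4
    P=ray(s,pu,pv,z);print(n,pu,pv,np.array(e[1])/4,P.round(4), "mm/px",1000*np.linalg.norm(ray(s,pu+1,pv,z)-P))
cv2.imwrite("pics/c1.png",out[690:1170,840:1740][:, :800])
E
```

```text
ST 235.3695068359375 271.51248931884766 [16.735466   17.46120071] [0.4592 0.3041 0.046 ] mm/px 2.179778767185364
SL 300.44209480285645 265.60998344421387 [16.82768822 17.2161808 ] [0.4708 0.1632 0.03  ] mm/px 2.201506415993151
WL 350.37574195861816 265.07670402526855 [24.50801277 24.56454849] [0.4698 0.0535 0.03  ] mm/px 2.19271893248604
WT 412.67943382263184 262.87401580810547 [25.00051117 25.51224327] [ 0.4706 -0.0803  0.046 ] mm/px 2.1527090841125425
WTube 298.44212532043457 204.41928100585938 [37.11340714 39.36635208] [0.5993 0.1638 0.072 ] mm/px 2.155881643907657
STube 382.44810676574707 201.10970878601074 [29.45797157 35.5086937 ] [ 0.6026 -0.0169  0.072 ] mm/px 2.142524818171377
```

View pics/c1.png

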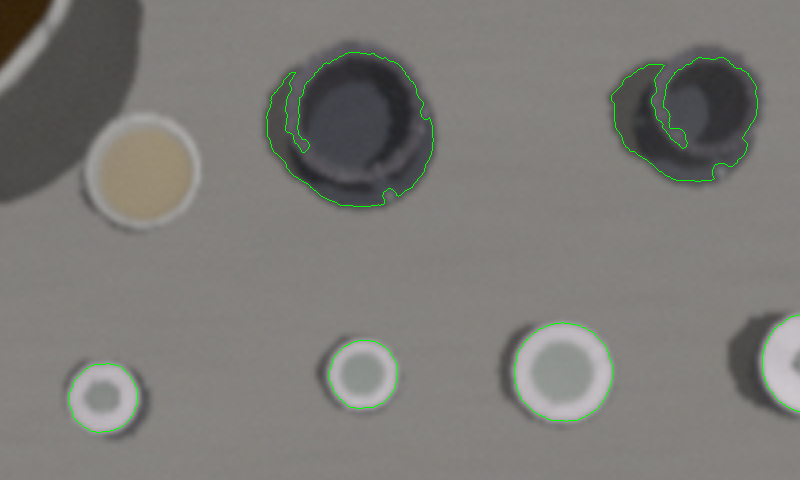

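Lids are fitted well; the tube masks took in shadow and foot. I'll zoom on the tubes in both views with stretched contrast.

```bash
python3 - <<'E'
from workcell import eyes
import cv2,numpy as np
from h import *
t=[]
for n,l in(("top",[(299,203),(385,200)]),("scene",[(266,237),(343,205)])):
    s=eyes.snapshot(n);im=s["color"][:,:,::-1].astype(float)
    row=[]
    for u,v in l:
        h=25 if n=="top" else 33
        c=np.clip((im[v-h:v+h,u-h:u+h]-30)*2.2,0,255).astype(np.uint8);row.append(cv2.resize(c,(400,300) if 0 else (300,300),interpolation=cv2.INTER_CUBIC))
    t.append(np.hstack(row))
cv2.imwrite("pics/c2.png",np.vstack(t))
E
```

```text
(no output)
```

View pics/c2.png

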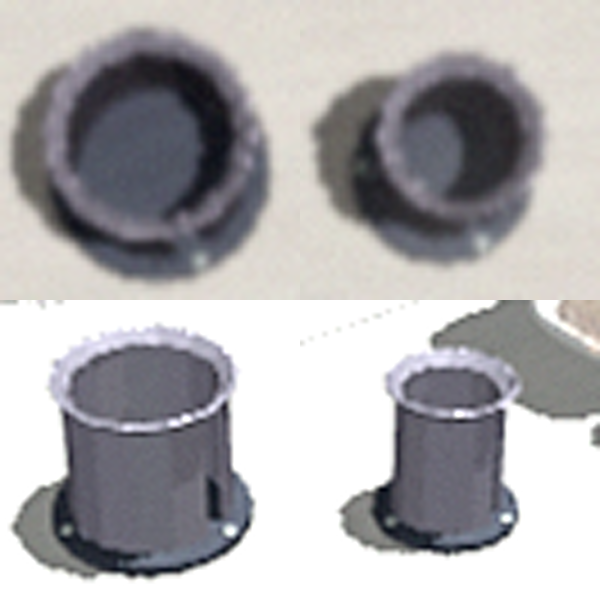

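Top row: rims centre at crop (151,135) and (161,137), slot at lower edge; bottom row: rims at (144,380) and (452,382). I'll triangulate these, and refine using a colour mask on the lilac rims.

```bash
python3 - <<'E'
from workcell import eyes
import cv2,numpy as np
from h import *
S={n:eyes.snapshot(n) for n in("top","scene")}
print("eye",[(ray(S["top"],*p,.072).round(4)) for p in((298.67,200),(386.4,197.3))])
print("eye scene",[(ray(S["scene"],*p,.072).round(4)) for p in((264.2,221.1),(343.05,189.5))])
s=S["top"];im=s["color"].astype(float)
sat=cv2.resize(im[:,:,2]-im[:,:,1],None,fx=4,fy=4,interpolation=cv2.INTER_CUBIC)
print("b-g bg",np.median(im[225:240,300:350,2]-im[225:240,300:350,1]),"rim",(im[183:187,296:302,2]-im[183:187,296:302,1]).max())
lum=cv2.resize(im.mean(2),None,fx=4,fy=4,interpolation=cv2.INTER_CUBIC)
for n,c0,r in(("W",(298.67,200),17.9),("S",(386.4,197.3),14.2)):
    # outer rim edge: max radial gradient along rays, search near expected radius, robust circle fit
    for ch,nm in((lum,"lum"),(sat,"sat")):
        ch=cv2.GaussianBlur(ch.astype(np.float32),(0,0),3);pts=[]
        for a in np.linspace(0,2*np.pi,90,endpoint=False):
            rr=np.arange(r-3.5,r+3.5,.1);x=(c0[0]+rr*np.cos(a));y=(c0[1]+rr*np.sin(a))
            p=cv2.remap(ch,(x*4+1.5).astype(np.float32),(y*4+1.5).astype(np.float32),cv2.INTER_LINEAR).ravel()
            k=np.argmax(np.abs(np.gradient(p)));pts.append((x[k],y[k]))
        pts=np.array(pts);w=np.ones(90,bool)
        for _ in range(6):
            A=np.c_[pts[w],np.ones(w.sum())];q=np.linalg.lstsq(A,(pts[w]**2).sum(1),rcond=None)[0]
            c=q[:2]/2;R=np.sqrt(q[2]+c@c);d=abs(np.linalg.norm(pts-c,axis=1)-R);w=d<max(.5,np.median(d))
        print(n,nm,c.round(2),R.round(2),w.sum(),ray(s,*c,.072).round(4))
s=S["scene"]
g=cv2.resize(cv2.cvtColor(s["color"],cv2.COLOR_RGB2GRAY),None,fx=4,fy=4,interpolation=cv2.INTER_CUBIC)
import numpy as np
cen={"ST":(.4592,.3041,.046),"SL":(.4708,.1632,.03),"WL":(.4698,.0535,.03),"WT":(.4706,-.0803,.046)}
print({k:np.round(proj(s,v),1) for k,v in cen.items()})
for k,v in (("shaker",(455,204,.086)),("cup",(245.5,215,.036)),("timer",(185,252,.02)),("decoy",(290,313,.07)),("pot",(175,152,.15))):print(k,ray(S["top"],*v).round(3))
o=s["color"][:,:,::-1].copy();o=cv2.resize(o,None,fx=4,fy=4)
for k,v in cen.items():
    rad=.02 if k[0]=="S" else .028
    a=np.linspace(0,6.283,60);P=np.array([proj(s,(v[0]+rad*np.cos(t),v[1]+rad*np.sin(t),v[2])) for t in a])*4+1.5
    cv2.polylines(o,[P.round().astype(int)],True,(0,255,0),1)
for c,rad in(((.604,.1636),.0385),((.605,-.026),.0305)):pass
cv2.imwrite("pics/c3.png",o[4*205:4*205+560,4*218:4*218+880][:, :800] if 0 else cv2.resize(o[820:1380,872:1740],(800,516)))
E
```

```text
eye [array([0.609 , 0.1632, 0.072 ]), array([ 0.6108, -0.0257,  0.072 ])]
eye scene [array([0.6048, 0.1678, 0.072 ]), array([ 0.6092, -0.0233,  0.072 ])]
b-g bg -4.0 rim 7.0
W lum [299.47 200.58] 17.45 45 [0.6077 0.1615 0.072 ]
W sat [298.68 201.46] 18.57 49 [0.6058 0.1632 0.072 ]
S lum [386.27 197.15] 13.73 60 [ 0.6111 -0.0254  0.072 ]
S sat [386.29 197.96] 14.37 50 [ 0.6094 -0.0254  0.072 ]
{'ST': array([239.9, 307.2]), 'SL': array([309.9, 275.7]), 'WL': array([358.7, 252.8]), 'WT': array([410.7, 221.2])}
shaker [ 0.59  -0.168  0.086]
cup [0.585 0.284 0.036]
timer [0.507 0.422 0.02 ]
decoy [0.368 0.185 0.07 ]
pot [0.698 0.411 0.15 ]
```

View pics/c3.png

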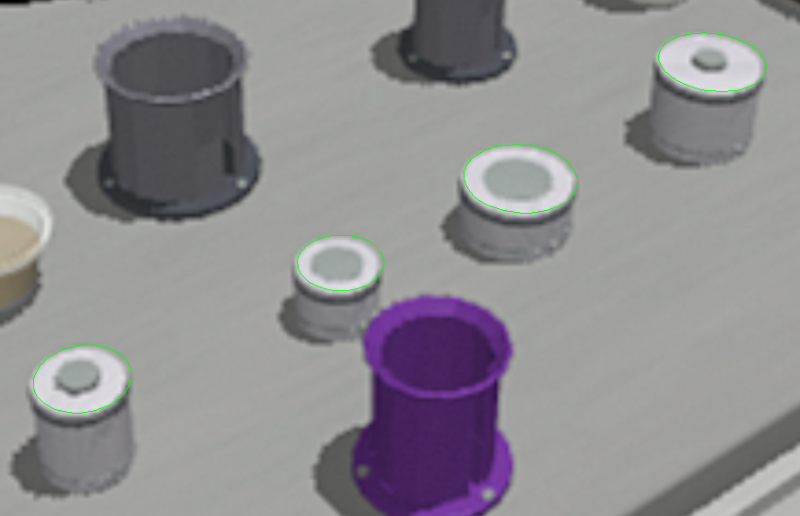

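Both views agree: tins WL (0.470,0.054), SL (0.471,0.163), WT (0.471,-0.080), ST (0.459,0.304); tubes W ≈(0.607,0.164), S ≈(0.610,-0.025). First I go above the wide low tin, turning to yaw 0.

```bash
python3 -m creep '[[44.6,-49.2,0,0,0,0.452],[44.6,-49.2,0,0,0,0.452],[44.6,-49.2,0,0,0,0.452],[44.6,-49.2,0,0,0,0.452],[44.6,-49.2,0,0,0,0.452],[44.6,-49.2,0,0,0,0.452],[44.6,-49.2,0,0,0,0.452],[44.6,-49.2,0,0,0,0.452],[44.6,-49.2,0,0,0,0.452],[44.6,-49.2,0,0,0,0.452],[44.6,-49.2,0,0,0,0.452],[44.6,-49.2,0,0,0,0.452],[44.6,-49.2,0,0,0,0.452],[44.6,-49.2,0,0,0,0.452],[44.6,-49.2,0,0,0,0.452],[44.6,-49.2,0,0,0,0.452],[44.6,-49.2,0,0,0,0.452],[44.6,-49.2,0,0,0,0.452],[44.6,-49.2,0,0,0,0.452],[44.6,-49.2,0,0,0,0.452]]' 8.5 30
```

```text
time: 2.35
tool_pos: [0.4702, 0.0518, 0.2313]
orientation: [3.141, -0.0, -0.001]
ft_force: [-0.5, -0.0, 0.4]
finger_gap: 0.0848
grip_force: 0.0
```

```bash
python3 -m creep '[[0,-0.2,5,0,0,0],[0,-0.2,10,0,0,0],[0,-0.2,14,0,0,0],[0,-0.2,18,0,0,0],[0,-0.2,20.5,0,0,0],[0,-0.2,22.2,0,0,0],[0,-0.2,22.2,0,0,0],[0,-0.2,22.2,0,0,0]]' && python3 -m creep '[[0,0,0,0,0,0],[0,0,0,0,0,0],[0,0,0,0,0,0],[0,0,0,0,0,0],[0,0,0,0,0,0],[0,0,0,0,0,0],[0,0,0,0,0,0],[0,0,0,0,0,0],[0,0,0,0,0,0],[0,0,0,0,0,0]]' 4.5 30 && python3 - <<'E'
from workcell import eyes
import cv2,numpy as np
s=eyes.snapshot("scene");cv2.imwrite("pics/g1.png",cv2.resize(s["color"][180:300,280:440,::-1],(800,600),interpolation=cv2.INTER_CUBIC))
E
```

```text
time: 3.15
tool_pos: [0.4706, 0.0545, 0.0096]
orientation: [-3.142, -0.0, -0.0]
ft_force: [0.2, 0.0, 0.4]
finger_gap: 0.0849
grip_force: 0.0
time: 4.15
tool_pos: [0.4714, 0.0547, 0.0107]
orientation: [3.142, -0.003, -0.0]
ft_force: [-1.1, 0.5, 5.7]
finger_gap: 0.0549
grip_force: 31.1
```

View pics/g1.png

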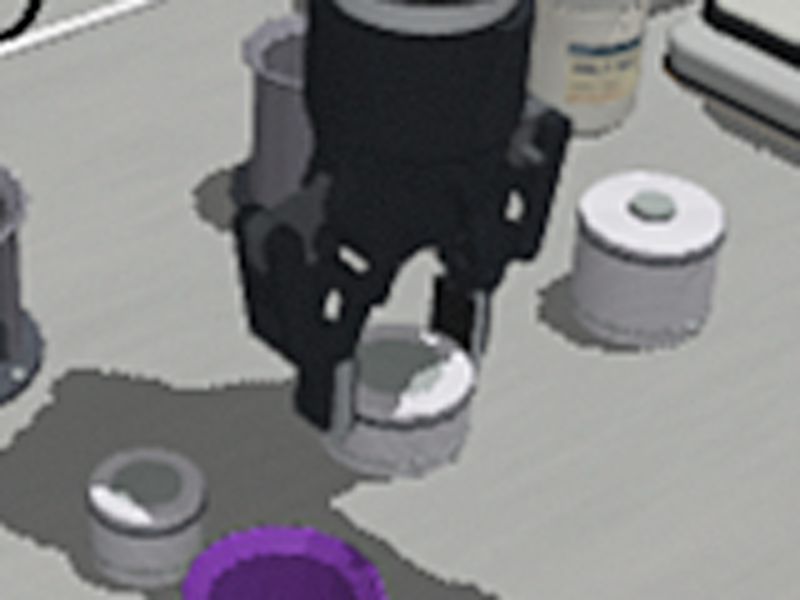

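Grip looks good: fingertips cover about the top half of the wide low tin at crop (410,390), level. Lift and carry over the wide tube.

```bash
python3 -m creep '[[0,0,-3,0,0,0],[0,0,-6,0,0,0],[0,0,-9,0,0,0],[0,0,-12,0,0,0],[3.4,-2.7,-12,0,0,0],[6.8,-5.4,-12,0,0,0],[10.2,-8.1,-12,0,0,0],[13.6,-10.9,-12,0,0,0],[13.6,-10.9,-12,0,0,0],[13.6,-10.9,-12,0,0,0],[13.6,-10.9,-12,0,0,0],[13.6,-10.9,-12,0,0,0]]' && python3 - <<'E'
from workcell import eyes
import cv2,numpy as np
a=eyes.snapshot("scene")["color"][130:290,190:350,::-1];b=eyes.snapshot("top")["color"][150:250,250:350,::-1]
cv2.imwrite("pics/g2.png",np.hstack([cv2.resize(i,(400,400),interpolation=cv2.INTER_CUBIC) for i in(a,b)]))
E
```

```text
time: 5.4
tool_pos: [0.6055, 0.162, 0.1294]
orientation: [3.14, 0.0, -0.001]
ft_force: [0.8, -0.2, -1.8]
finger_gap: 0.0549
grip_force: 32.9
```

View pics/g2.png

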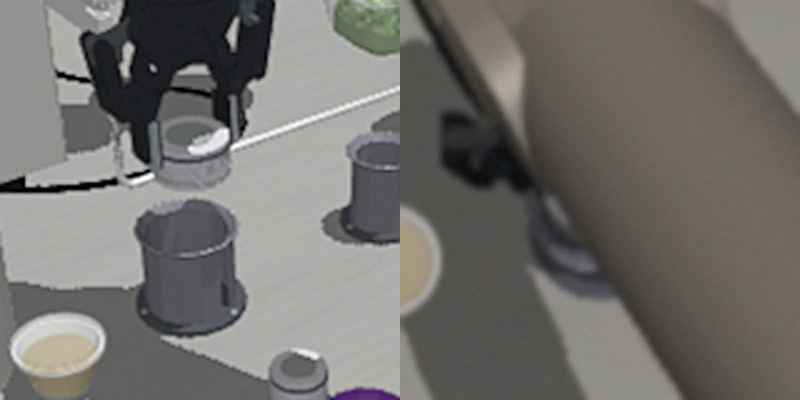

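Tin is level and above the wide tube. Small correction and descend in steps.

```bash
python3 -m creep '[[0.1,-0.1,1,0,0,0],[0.1,-0.1,2,0,0,0],[0.1,-0.1,3,0,0,0],[0.1,-0.1,4,0,0,0],[0.1,-0.1,4.4,0,0,0],[0.1,-0.1,4.8,0,0,0],[0.1,-0.1,5.2,0,0,0],[0.1,-0.1,5.2,0,0,0],[0.1,-0.1,5.2,0,0,0]]'; python3 -m creep '[[0,0,0.3,0,0,0],[0,0,0.6,0,0,0],[0,0,0.8,0,0,0],[0,0,0.8,0,0,0],[0,0,0.8,0,0,0]]'
```

```text
time: 6.4
tool_pos: [0.6077, 0.1647, 0.0776]
orientation: [-3.141, -0.001, -0.0]
ft_force: [0.5, 0.5, -1.4]
finger_gap: 0.0544
grip_force: 33.1
time: 6.9
tool_pos: [0.6083, 0.165, 0.0695]
orientation: [-3.141, -0.002, -0.0]
ft_force: [4.9, 1.8, 0.6]
finger_gap: 0.0549
grip_force: 33.0
```

Bottom is in the bore with only light side force. Release.

```bash
python3 -m creep '[[0,0,0,0,0,0],[0,0,0,0,0,0],[0,0,0,0,0,0],[0,0,0,0,0,0],[0,0,0,0,0,0],[0,0,0,0,0,0],[0,0,-3,0,0,0],[0,0,-6,0,0,0],[0,0,-9,0,0,0],[0,0,-12,0,0,0],[0,0,-12,0,0,0]]' 8.5 && python3 - <<'E'
from workcell import eyes
import cv2,numpy as np
a=eyes.snapshot("scene")["color"][130:290,190:350,::-1];b=eyes.snapshot("top")["color"][150:250,250:350,::-1]
cv2.imwrite("pics/g3.png",np.hstack([cv2.resize(i,(400,400),interpolation=cv2.INTER_CUBIC) for i in(a,b)]))
E
```

```text
time: 8.0
tool_pos: [0.61, 0.1658, 0.1944]
orientation: [-3.139, -0.009, -0.0]
ft_force: [0.6, 0.5, 0.4]
finger_gap: 0.085
grip_force: 0.0
```

View pics/g3.png

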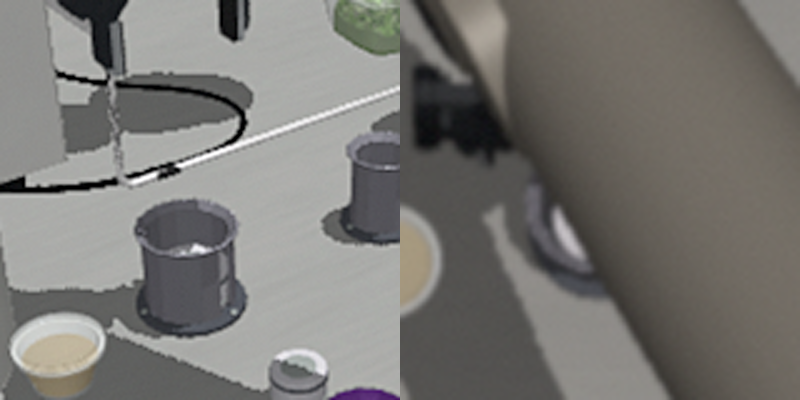

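Tin lid gleams low inside the wide tube, so it slid down. Next the slim low tin.

```bash
python3 -m creep '[[-4,0.1,0,0,0,0],[-8,0.1,0,0,0,0],[-12,0.1,0,0,0,0],[-13.8,0.1,0,0,0,0],[-13.8,0.1,0,0,0,0],[-13.8,0.1,4,0,0,0],[-13.8,0.1,8,0,0,0],[-13.8,0.1,11,0,0,0],[-13.8,0.1,11,0,0,0],[-13.8,0.1,11,0,0,0],[-13.8,0.1,11,0,0,0],[-13.8,0.1,11,0,0,0]]' && python3 - <<'E'
from workcell import eyes
import cv2,numpy as np
from h import *
s=eyes.snapshot("top");im=s["color"][:,:,::-1]
cv2.imwrite("pics/g4.png",cv2.resize(im[160:300,250:440],(800,590),interpolation=cv2.INTER_CUBIC))
E
```

```text
time: 9.3
tool_pos: [0.4708, 0.1641, 0.0809]
orientation: [-3.141, -0.003, -0.0]
ft_force: [-0.2, -0.4, -0.0]
finger_gap: 0.085
grip_force: 0.0
```

View pics/g4.png

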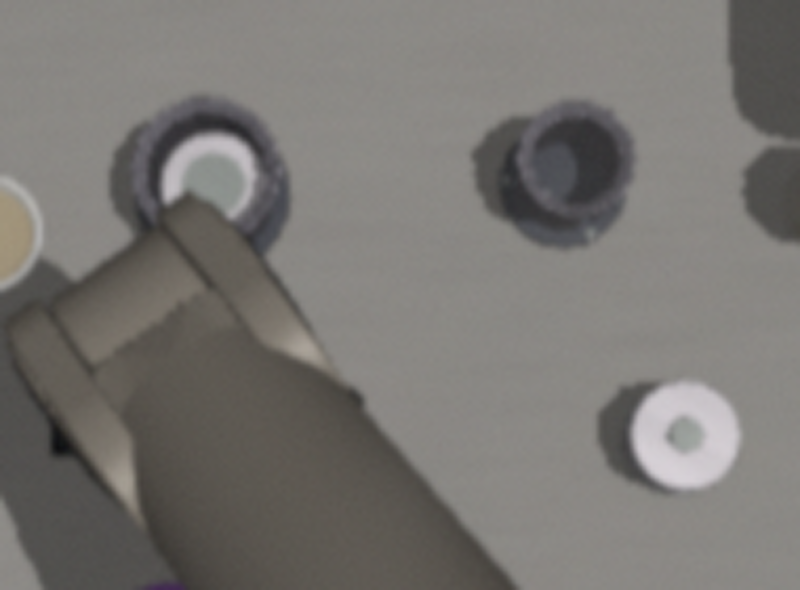

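The wide low tin lies flat in the wide tube (lid at crop (209,180)). Grasp the slim low tin.

```bash
python3 -c "
from h import *
from workcell import eyes
print(ray(eyes.snapshot('top'),299.2,202.2,.036))"; python3 -m creep '[[0,0.1,3,0,0,0],[0,0.1,5.5,0,0,0],[0,0.1,7.1,0,0,0],[0,0.1,7.1,0,0,0],[0,0.1,7.1,0,0,0]]' && python3 -m creep '[[0,0,0,0,0,0],[0,0,0,0,0,0],[0,0,0,0,0,0],[0,0,0,0,0,0],[0,0,0,0,0,0],[0,0,0,0,0,0],[0,0,0,0,0,0],[0,0,0,0,0,0],[0,0,0,0,0,0],[0,0,0,0,0,0]]' 3 30 && python3 -m creep '[[0,0,-3,0,0,0],[0,0,-6,0,0,0],[0,0,-9,0,0,0],[0,0,-12,0,0,0],[0,0,-12,0,0,0],[0,0,-12,0,0,0]]'
```

```text
[0.61168633 0.16372205 0.036     ]
time: 9.9
tool_pos: [0.4698, 0.1628, 0.009]
orientation: [-3.141, -0.001, -0.0]
ft_force: [0.0, 0.1, 0.1]
finger_gap: 0.085
grip_force: 0.0
time: 10.9
tool_pos: [0.4699, 0.1628, 0.0092]
orientation: [-3.142, -0.001, -0.0]
ft_force: [-1.4, -0.5, 7.0]
finger_gap: 0.0391
grip_force: 29.8
time: 11.5
tool_pos: [0.4693, 0.1624, 0.1285]
orientation: [3.141, -0.001, -0.0]
ft_force: [0.4, -0.1, -0.4]
finger_gap: 0.0388
grip_force: 30.6
```

```bash
python3 -m creep '[[3,4,0,0,0,0],[6,8,0,0,0,0],[9,12,0,0,0,0],[12,16,0,0,0,0],[14.1,18.7,0,0,0,0],[14.1,18.7,0,0,0,0],[14.1,18.7,0,0,0,0],[14.1,18.7,0,0,0,0],[14.1,18.7,0,0,0,0],[14.1,18.7,0,0,0,0]]' && python3 -m creep '[[0,0,1,0,0,0],[0,0,2,0,0,0],[0,0,3,0,0,0],[0,0,4,0,0,0],[0,0,4.5,0,0,0],[0,0,4.9,0,0,0],[0,0,4.9,0,0,0],[0,0,4.9,0,0,0]]'; python3 -m creep '[[0,0,0.3,0,0,0],[0,0,0.6,0,0,0],[0,0,0.9,0,0,0],[0,0,0.9,0,0,0],[0,0,0.9,0,0,0]]'
```

```text
time: 12.5
tool_pos: [0.6096, -0.0231, 0.1282]
orientation: [-3.141, 0.0, 0.002]
ft_force: [-0.7, -0.1, -0.4]
finger_gap: 0.0389
grip_force: 30.6
time: 13.3
tool_pos: [0.6105, -0.0245, 0.0795]
orientation: [3.142, -0.001, -0.0]
ft_force: [-0.4, 0.4, -0.4]
finger_gap: 0.0386
grip_force: 30.6
time: 13.8
tool_pos: [0.6102, -0.0243, 0.0703]
orientation: [-3.142, -0.0, -0.0]
ft_force: [-0.3, 0.4, -0.5]
finger_gap: 0.0393
grip_force: 31.0
```

No contact forces; bottom about 61 mm, inside the bore. Release, retreat and go above the wide tall tin.

```bash
python3 -m creep '[[0,0,0,0,0,0],[0,0,0,0,0,0],[0,0,0,0,0,0],[0,0,0,0,0,0],[0,0,0,0,0,0],[0,0,0,0,0,0],[0,0,0,0,0,0],[0,0,-3,0,0,0],[0,0,-6,0,0,0],[0,0,-9,0,0,0],[0,0,-9,0,0,0],[-4,1.5,-9,0,0,0],[-8,3,-9,0,0,0],[-12,4.5,-9,0,0,0],[-14,5.6,-9,0,0,0],[-14,5.6,-9,0,0,0],[-14,5.6,-9,0,0,0],[-14,5.6,-9,0,0,0]]' 8.5 && python3 - <<'E'
from workcell import eyes
import cv2,numpy as np
s=eyes.snapshot("top");b=s["color"][160:290,250:440,::-1]
cv2.imwrite("pics/g5.png",cv2.resize(b,(800,547),interpolation=cv2.INTER_CUBIC))
E
```

```text
time: 15.6
tool_pos: [0.4714, -0.0797, 0.1603]
orientation: [-3.141, -0.001, 0.001]
ft_force: [0.1, -0.0, 0.1]
finger_gap: 0.0848
grip_force: 0.0
```

View pics/g5.png

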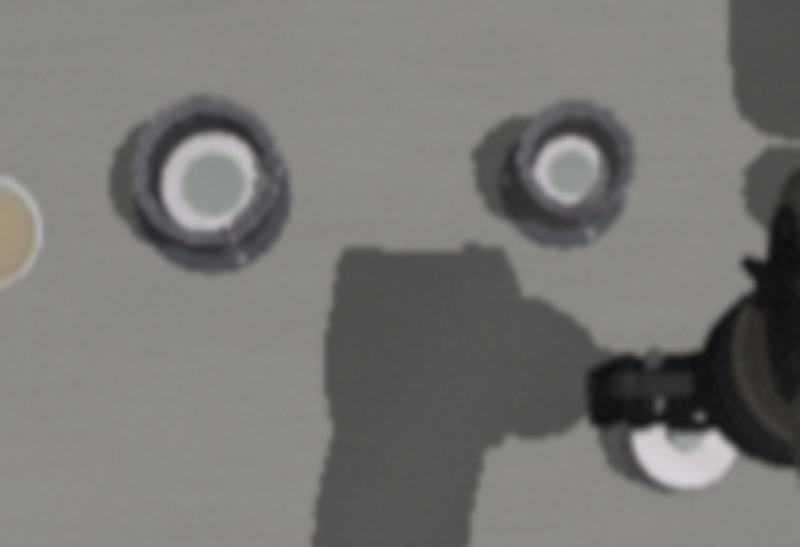

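Both low tins are flat in their tubes (lids at (210,182) and (568,172)). Now grasp the wide tall tin.

```bash
python3 -m creep '[[0,0,4,0,0,0],[0,0,8,0,0,0],[0,0,11,0,0,0],[0,0,13.5,0,0,0],[0,0,13.5,0,0,0],[0,0,13.5,0,0,0]]' && python3 -m creep '[[0,0,0,0,0,0],[0,0,0,0,0,0],[0,0,0,0,0,0],[0,0,0,0,0,0],[0,0,0,0,0,0],[0,0,0,0,0,0],[0,0,0,0,0,0],[0,0,0,0,0,0],[0,0,0,0,0,0],[0,0,0,0,0,0]]' 4.5 35 && python3 -m creep '[[0,0,-3,0,0,0],[0,0,-6,0,0,0],[0,0,-9,0,0,0],[0,0,-12,0,0,0],[0,0,-12,0,0,0],[3,-5,-12,0,0,0],[6,-10,-12,0,0,0],[9,-15,-12,0,0,0],[12,-20,-12,0,0,0],[13.8,-24.4,-12,0,0,0],[13.8,-24.4,-12,0,0,0],[13.8,-24.4,-12,0,0,0],[13.8,-24.4,-12,0,0,0],[13.8,-24.4,-12,0,0,0]]'
```

```text
time: 16.25
tool_pos: [0.471, -0.0798, 0.0253]
orientation: [-3.141, 0.0, 0.001]
ft_force: [0.1, -0.3, 0.4]
finger_gap: 0.0848
grip_force: 0.0
time: 17.25
tool_pos: [0.4718, -0.0803, 0.027]
orientation: [3.141, -0.003, -0.0]
ft_force: [-1.0, 1.2, 5.8]
finger_gap: 0.0548
grip_force: 36.4
time: 18.65
tool_pos: [0.6076, 0.1614, 0.1445]
orientation: [3.139, 0.001, -0.002]
ft_force: [0.0, 0.4, -2.4]
finger_gap: 0.0549
grip_force: 38.4
```

```bash
python3 -m creep '[[0.1,-0.1,1,0,0,0],[0.1,-0.1,2,0,0,0],[0.1,-0.1,3,0,0,0],[0.1,-0.1,4,0,0,0],[0.1,-0.1,4.5,0,0,0],[0.1,-0.1,4.8,0,0,0],[0.1,-0.1,4.8,0,0,0],[0.1,-0.1,4.8,0,0,0]]'; python3 -m creep '[[0,0,0.4,0,0,0],[0,0,0.8,0,0,0],[0,0,1,0,0,0],[0,0,1,0,0,0],[0,0,1,0,0,0]]'
```

```text
time: 19.45
tool_pos: [0.6096, 0.1647, 0.0976]
orientation: [-3.141, -0.001, -0.0]
ft_force: [0.1, 0.0, -2.2]
finger_gap: 0.0542
grip_force: 38.4
time: 19.95
tool_pos: [0.6092, 0.1645, 0.0873]
orientation: [3.141, 0.0, -0.0]
ft_force: [-0.3, 0.3, -1.1]
finger_gap: 0.0545
grip_force: 38.4
```

Entering freely; go on down until ~8 mm above the low tin.

```bash
python3 -m creep '[[0,0,0.4,0,0,0],[0,0,0.8,0,0,0],[0,0,1.2,0,0,0],[0,0,1.6,0,0,0],[0,0,1.6,0,0,0],[0,0,1.6,0,0,0]]'
```

```text
time: 20.55
tool_pos: [0.6092, 0.1645, 0.0711]
orientation: [3.141, 0.0, -0.0]
ft_force: [-0.5, 0.3, -2.2]
finger_gap: 0.0548
grip_force: 38.4
```

```bash
python3 -m creep '[[0,0,0,0,0,0],[0,0,0,0,0,0],[0,0,0,0,0,0],[0,0,0,0,0,0],[0,0,0,0,0,0],[0,0,0,0,0,0],[0,0,0,0,0,0],[0,0,-3,0,0,0],[0,0,-6,0,0,0],[0,0,-9,0,0,0],[0,0,-9,0,0,0],[-4,-4,-9,0,0,0],[-8,-8,-9,0,0,0],[-12,-12,-9,0,0,0],[-15,-13.9,-9,0,0,0],[-15,-13.9,-9,0,0,0],[-15,-13.9,-9,0,0,0],[-15,-13.9,-9,0,0,0],[-15,-13.9,-9,0,0,0]]' 8.5 && python3 - <<'E'
from workcell import eyes
import cv2,numpy as np
a=eyes.snapshot("scene")["color"][170:370,110:370,::-1]
b=eyes.snapshot("top")["color"][150:290,140:310,::-1]
cv2.imwrite("pics/g6.png",np.hstack([cv2.resize(i,(400,400),interpolation=cv2.INTER_CUBIC) for i in(a,b)]))
E
```

```text
time: 22.45
tool_pos: [0.4608, 0.3018, 0.1608]
orientation: [3.141, -0.0, -0.004]
ft_force: [0.1, 0.7, 0.3]
finger_gap: 0.0853
grip_force: 0.0
```

View pics/g6.png

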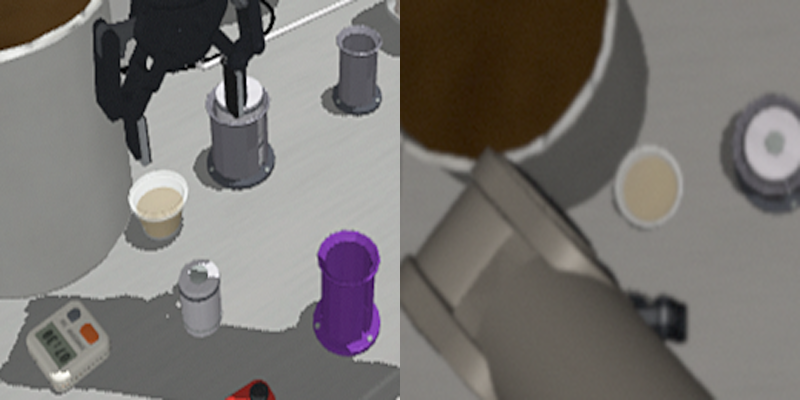

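The wide tall tin sits on the wide tube's stack (boss seen centred at (775,143)). The wrist is near the big pot on the left, so I check clearance before descending.

```bash
python3 - <<'E'
from workcell import eyes
import cv2,numpy as np
from h import *
s=eyes.snapshot("scene");t=eyes.snapshot("top")
P=[np.hstack([np.array(x["R"]),np.array(x["t"])[:,None]]) for x in(s,t)]
K=lambda x,u,v:np.array([(u-x["cx"])/x["fx"],(v-x["cy"])/x["fy"]])
X=cv2.triangulatePoints(P[0],P[1],K(s,108,188),K(t,175,152)).ravel();print("pot rim centre",X[:3]/X[3])
h=X[2]/X[3];print("edges",ray(t,232,152,h),ray(t,175,210,h))
for z in(.25,.35,.45):print(z,ray(t,173,214,z).round(3),ray(t,140,265,z).round(3))
cv2.imwrite("pics/g7.png",s["color"][0:380,0:420,::-1])
E
```

```text
pot rim centre [0.6864991  0.39854625 0.18096186]
edges [0.68539063 0.28868901 0.18096186] [0.57114748 0.3999907  0.18096186]
0.25 [0.55  0.384 0.25 ] [0.458 0.442 0.25 ]
0.35 [0.531 0.355 0.35 ] [0.449 0.407 0.35 ]
0.45 [0.512 0.326 0.45 ] [0.439 0.372 0.45 ]
```

View pics/g7.png

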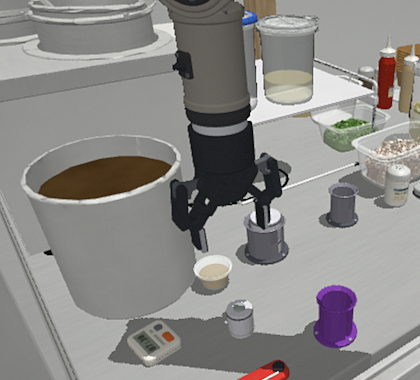

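Pot clearance is ~4 cm at wrist height; safe. Descend on the slim tall tin.

```bash
python3 -m creep '[[0,0,4,0,0,0],[0,0,8,0,0,0],[0,0,11,0,0,0],[0,0,13.5,0,0,0],[0,0,13.5,0,0,0],[0,0,13.5,0,0,0],[0,0,13.5,0,0,0]]' && python3 -m creep '[[0,0,0,0,0,0],[0,0,0,0,0,0],[0,0,0,0,0,0],[0,0,0,0,0,0],[0,0,0,0,0,0],[0,0,0,0,0,0],[0,0,0,0,0,0],[0,0,0,0,0,0],[0,0,0,0,0,0],[0,0,0,0,0,0]]' 3 30 && python3 -m creep '[[0,0,-3,0,0,0],[0,0,-6,0,0,0],[0,0,-9,0,0,0],[0,0,-12,0,0,0],[0,0,-12,0,0,0],[0,0,-12,0,0,0]]'
```

```text
time: 23.35
tool_pos: [0.4605, 0.3044, 0.0278]
orientation: [-3.14, -0.002, -0.0]
ft_force: [0.2, 0.1, 1.0]
finger_gap: 0.085
grip_force: 0.0
time: 24.35
tool_pos: [0.4597, 0.3039, 0.0271]
orientation: [-3.141, -0.001, -0.0]
ft_force: [-0.6, -0.6, 6.5]
finger_gap: 0.039
grip_force: 30.0
time: 24.95
tool_pos: [0.4593, 0.3034, 0.1464]
orientation: [3.141, -0.001, -0.0]
ft_force: [0.6, -0.5, -1.5]
finger_gap: 0.0387
grip_force: 30.6
```

```bash
python3 -m creep '[[1,4,0,0,0,0],[2,8,0,0,0,0],[4,12,0,0,0,0],[6,16,0,0,0,0],[8,20,0,0,0,0],[10,24,0,0,0,0],[12,28,0,0,0,0],[14,31,0,0,0,0],[15.1,32.8,0,0,0,0],[15.1,32.8,0,0,0,0],[15.1,32.8,0,0,0,0],[15.1,32.8,0,0,0,0],[15.1,32.8,0,0,0,0],[15.1,32.8,0,0,0,0]]' && python3 -m creep '[[0,0,1,0,0,0],[0,0,2,0,0,0],[0,0,3,0,0,0],[0,0,4,0,0,0],[0,0,4.5,0,0,0],[0,0,4.8,0,0,0],[0,0,4.8,0,0,0],[0,0,4.8,0,0,0]]'
```

```text
time: 26.35
tool_pos: [0.6098, -0.0232, 0.1463]
orientation: [-3.142, 0.0, 0.002]
ft_force: [0.3, 0.3, -0.2]
finger_gap: 0.0387
grip_force: 30.6
time: 27.15
tool_pos: [0.6106, -0.0245, 0.0986]
orientation: [3.142, -0.001, -0.0]
ft_force: [-0.1, -0.2, -0.0]
finger_gap: 0.0386
grip_force: 30.6
```

```bash
python3 -m creep '[[0,0,0.5,0,0,0],[0,0,1,0,0,0],[0,0,1,0,0,0]]'; python3 -m creep '[[0,0,0.4,0,0,0],[0,0,0.8,0,0,0],[0,0,1.2,0,0,0],[0,0,1.6,0,0,0],[0,0,1.6,0,0,0],[0,0,1.6,0,0,0]]'
```

```text
time: 27.45
tool_pos: [0.6095, -0.0246, 0.0874]
orientation: [3.141, 0.002, -0.0]
ft_force: [0.1, 0.6, -0.0]
finger_gap: 0.039
grip_force: 30.6
time: 28.05
tool_pos: [0.6102, -0.0244, 0.0721]
orientation: [3.142, 0.0, -0.0]
ft_force: [-1.1, 0.0, -0.5]
finger_gap: 0.0388
grip_force: 30.6
```

Release, rise, and back away to the robot's right for a clear view.

```bash
python3 -m creep '[[0,0,0,0,0,0],[0,0,0,0,0,0],[0,0,0,0,0,0],[0,0,0,0,0,0],[0,0,0,0,0,0],[0,0,0,0,0,0],[0,0,0,0,0,0],[0,0,-3,0,0,0],[0,0,-6,0,0,0],[0,0,-10,0,0,0],[0,0,-14,0,0,0],[-4,3,-14,0,0,0],[-8,6,-14,0,0,0],[-12,9,-14,0,0,0],[-16,12,-14,0,0,0],[-16,12,-14,0,0,0],[-16,12,-14,0,0,0],[-16,12,-14,0,0,0]]' 8.5 && python3 - <<'E'
from workcell import eyes
import cv2,numpy as np
a=eyes.snapshot("scene")["color"][140:380,110:430,::-1]
b=eyes.snapshot("top")["color"][150:290,150:470,::-1]
cv2.imwrite("pics/g8.png",np.hstack([cv2.resize(a,(400,300),interpolation=cv2.INTER_CUBIC),cv2.resize(b,(400,300),interpolation=cv2.INTER_CUBIC)]))
E
```

```text
time: 29.85
tool_pos: [0.4512, -0.1436, 0.2127]
orientation: [-3.141, -0.001, 0.001]
ft_force: [-0.3, 0.8, 0.2]
finger_gap: 0.0852
grip_force: 0.0
```

View pics/g8.png

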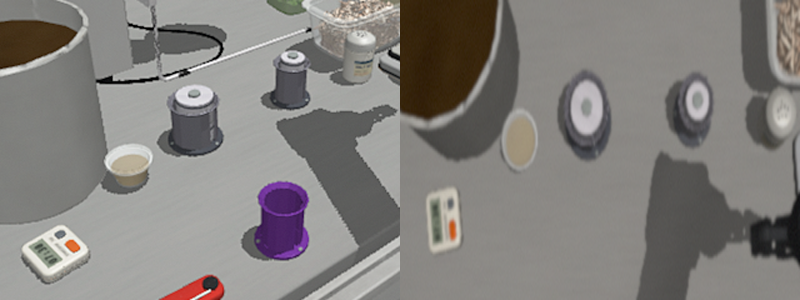

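Both tall tins stand level, just above the rims (scene crop (195,95) and (292,62)), and the shaker, cup and timer have not moved. I'll hand it in.

```bash
python3 -c "
from workcell import ticket
print(ticket.hand_in())"
```

```text
the job is handed in; nothing more can be done
None
```

All four tins are loaded, low tin under tall tin in each tube, and in the last pictures the shaker, sauce cup and timer are where they stood; I handed the job in at about 30 s on the robot clock, and no verdict was returned.

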